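Load the clock-parts washing basket

TASK

Pour all eight brass clock feet from the handled cup into the round basket, then stand the empty cup upright on the bench. After that close the basket: lower the lid, hub upwards, down the centre post until it lies flat on the rim, then thread the steel collar down the post until it rests on the lid's hub. Leave the loupe, the oil jar and the screwdriver where they are.

Things in the scene. Friction and masses are not known exactly. Their poses are not given: they have to be found in the camera images.
- basket: Round open steel basket fixed on a grey disc stand (stand 124 mm across, 12 mm high). Basket 104 mm outside, 96 mm inside diameter, rim 50 mm above the bench, inner floor 17 mm above the bench. In its centre a fixed upright steel post of 10 mm diameter whose tapered tip is 110 mm above the bench. Origin on the post's axis at bench height, z up. It cannot be moved.
- cup: Loose flared aluminium cup, 60 mm high, 44 mm outside diameter at its base and 70 mm at the rim, wall 3 mm, floor 4 mm, 90 g, holding the eight brass clock feet. On one side, along its own +x, a flat upright black grip: 10 mm thick (along y), reaching from 32 to 63 mm from the cup's axis, from 10 to 56 mm above the bench. Origin at the centre of the underside, z up through the mouth.
- lid: Loose round steel lid lying on the bench, hub up: plate 110 mm across and 4 mm thick; on top a hub 28 mm across, its top 30 mm above the lid's underside; a 14 mm bore right through on the axis. Origin at the centre of the underside, z up through the hub. Home on the basket, its underside is on the rim.
- collar: Loose steel collar (thick ring) lying flat: 32 mm outside, 14 mm bore, 18 mm high, 80 g. Origin at the centre of one end face (the underside), z along the bore. Either end may be up.
- loupe: Bystander: black watchmaker's loupe, a cone 34 mm across and 30 mm high, standing. Origin at the centre of its underside.
- oil_jar: Bystander: small amber jar, 38 mm across, 55 mm high, standing. Origin at the centre of its underside.
- screwdriver: Bystander: screwdriver 150 mm long lying on the bench beyond the basket. Origin on its underside, its length along x.
- foot0: One of eight alike loose brass clock feet: a ball of 15 mm diameter with a small flat 7 mm across under it, 15.5 mm high, 15 g; at the start in the cup. Origin at the centre of the flat, z through the ball.
- foot1: One of eight alike loose brass clock feet: a ball of 15 mm diameter with a small flat 7 mm across under it, 15.5 mm high, 15 g; at the start in the cup. Origin at the centre of the flat, z through the ball.
- foot2: One of eight alike loose brass clock feet: a ball of 15 mm diameter with a small flat 7 mm across under it, 15.5 mm high, 15 g; at the start in the cup. Origin at the centre of the flat, z through the ball.
- foot3: One of eight alike loose brass clock feet: a ball of 15 mm diameter with a small flat 7 mm across under it, 15.5 mm high, 15 g; at the start in the cup. Origin at the centre of the flat, z through the ball.
- foot4: One of eight alike loose brass clock feet: a ball of 15 mm diameter with a small flat 7 mm across under it, 15.5 mm high, 15 g; at the start in the cup. Origin at the centre of the flat, z through the ball.
- foot5: One of eight alike loose brass clock feet: a ball of 15 mm diameter with a small flat 7 mm across under it, 15.5 mm high, 15 g; at the start in the cup. Origin at the centre of the flat, z through the ball.
- foot6: One of eight alike loose brass clock feet: a ball of 15 mm diameter with a small flat 7 mm across under it, 15.5 mm high, 15 g; at the start in the cup. Origin at the centre of the flat, z through the ball.
- foot7: One of eight alike loose brass clock feet: a ball of 15 mm diameter with a small flat 7 mm across under it, 15.5 mm high, 15 g; at the start in the cup. Origin at the centre of the flat, z through the ball.
- collar_mid (a point): Centre of the collar, halfway along its bore (9 mm from either end).
- lid_hub (a point): Centre of the top of the lid's hub, 30 mm above the lid's underside.
Things that resemble listed ones, but are neither listed nor needed, are in the scene too. There is more than one size of the cup; the one meant has the size given above.

How it is judged:
By the outcome, as a careful person would: the job done as asked, in the order asked, and still so for the second after the job is handed in, with the robot touching nothing.
It also fails if it takes over 72 s, if anything falls off the work surface, if the arm or the gripper's body presses on something with over 40 N, if the wrist force passes 120 N, or if a joint passes its speed limit or range.

ROBOT

A 6-joint arm with a two-finger parallel gripper is mounted at the origin on the work surface. World frame = base frame: x ahead of the robot, y to its left, z up, the work surface at z = 0. Lengths are in m, angles in degrees, forces in N, time in s.
With the tool pointing down it reaches from about 0.275 to 0.875 m from the base axis. Payload 12.5 kg.
Tool frame: the origin (TCP) lies on the centre line of the jaws, within the pads' length; the fingertips stand 25 mm ahead of it and the grasp point (between the pads) lies 6 mm ahead of it (robot.tip_reach is the distance from the TCP to the fingertips, in m); z points along the fingers, y is the direction in which the jaws open and shut (so a half turn about z gives the same grasp; the last joint's range is limited). The gripper opens to 85 mm and grips with 20 to 120 N. Pads are 22 mm wide; open, the fingers measure 114 mm over their backs; the gripper's body (76 mm by 85 mm) begins 54 mm behind the grasp point. The pads swing forward as they close: fully open they stand 13 mm farther back than shut.
Start: joints at [67.403, 20.094, 94.641, -0, 65.266, -4.847], TCP at [0.168, 0.524, 0.256] pointing down, gripper open.
Joint ranges: [-157.81, 157.81], [-45, 120.19], [0.68, 151.7], [-89.99, 269.99], [4.06, 180], [-164.3, 164.3]. Speed limits (degrees/s): [127.2, 127.2, 159.86, 180, 180, 180].

INTERFACE

Orientations are given as a 3x3 rotation matrix whose columns are the frame's x, y, z axes.
In Python, from workcell import readout, vision, robot gives the robot as it stands. The module is installed in compiled form; this text tells all that it offers.
- The arm moves only by the shell command python3 -m handwheel 'ROWS'. ROWS is JSON, a list of rows, each a list of 3 entries, a list of its own where there are three numbers: the gripper command: -1 is fully open, 1 is shut, values between are in proportion, then the shift along the world's x, y, z in mm, then the turn, a rotation vector about the world's x, y, z in rad. A call has 1 to 20 rows; each row is the pose to reach, as a shift and turn from the pose measured when the call began; what a row does not reach only later rows make up. A row lasts 1/8 s, in which the tool goes at most 62.5 mm and 10.7 degrees, less where a joint would pass 70% of its speed; a pose out of reach is approached as far as the arm can. A call with a gripper value outside its range is refused whole. The fingers move at their own pace and stop on an object; the grip force is fixed at half the most. Time passes only in rows, so rows that repeat a pose let the fingers close. It gives the time, the measured TCP pose, the force and the opening at its end, in the units of the state.
- readout.observe(): the state, without advancing time (a new reading comes with each control period).
- vision.grab_frame(name): name is "scene" or "top"; returns (picture, depth): 420x560x3 uint8, red, green, blue; 420x560 float32, m along the optical axis (not along the pixel's ray), 0 where there is no reading.
- vision.calibration(name): a dict with "fx", "fy", "cx", "cy" (pixels), "dist" ([k1, k2, p1, p2, k3] as OpenCV has them; the pictures are not rectified), "R" (3x3) and "t" (3): a world point X has camera coordinates R X + t. Camera axes: x right, y down, z forward; pixel columns grow to the right and rows downward; lengths in m; the calibration is good to about 2 mm. A picture is of the moment at which its call begins. calibration takes no time and is no camera call.
- robot.finish_job(): hands the job in, once; it reports no verdict.
Trained networks look in the newest picture that a camera, given by its name, has taken for a name from the list of things; names that differ only in an ending like _2 or _b are one class to them, and where a whole thing is asked for, a point or a joint stands for the part that bears it (a point fixed in the world has none). Each returns a list of dicts, best first, with "confidence" (0 to 1); they miss things now and then, are a little off and sometimes report something else, mostly with a low value. They report only what shows in the picture. A call takes as long as a camera call. They do not tell look-alikes from the thing itself.
- vision.find_in(thing, camera): "point" ([x, y, z] in m, in world coordinates, good to about 4 mm: the middle of the surface that is visible of it).
- vision.outline_of(thing, camera): "pixels" (420x560 bool, what is visible of it).
The state is a dict: "time": time; "joint_pos": joint angles; "qd": joint speeds; "tau": joint torques, N m; "tool_pos": TCP position; "ee_rot": TCP orientation; "contact_force": force on the tool from outside, world axes, zero at the start; "moment": the same for the moment, N m; "finger_gap": opening from 0.0 (shut) to 1.0 (fully open).
Only numpy, scipy, OpenCV 4.12 (cv2) and the standard library are available. Lean on these libraries where they do the work, as an engineer would, in place of code of your own. Each camera call takes 0.05 s, during which the arm holds its last target. There are 200 camera calls.

## Working session

There is one attempt and no reset: what is moved stays moved. The work goes in short steps, Python scripts to look and compute and a shell command to move; the robot and the scene stay as the last step left them, time stands still between calls to the robot, and variables do not carry over. Pictures are saved under pics/ and viewed, about 8 in all and at most 12, crops included, and the job is handed in when it is done.

```bash
mkdir -p pics; cat > h.py <<'E'
import numpy as np, cv2
from workcell import readout, vision, robot
def cloud(cam):
    p,d=vision.grab_frame(cam); c=vision.calibration(cam)
    K=np.array([[c['fx'],0,c['cx']],[0,c['fy'],c['cy']],[0,0,1]])
    h,w=d.shape; u,v=np.meshgrid(np.arange(w),np.arange(h))
    n=cv2.undistortPoints(np.stack([u,v],-1).reshape(-1,1,2).astype(np.float64),K,np.array(c['dist'])).reshape(h,w,2)
    X=np.dstack([n[...,0]*d,n[...,1]*d,d])
    W=(X-np.array(c['t']))@np.array(c['R'])
    W[d==0]=np.nan
    return p,W
def save(p,n): cv2.imwrite('pics/'+n,cv2.cvtColor(np.ascontiguousarray(p),cv2.COLOR_RGB2BGR))
E
python3 - <<'E'
from h import *
a,W=cloud('top'); b,V=cloud('scene')
save(a,'top0.png'); save(b,'scene0.png'); np.savez('c0.npz',a=a,W=W,b=b,V=V)
for t in ['basket','cup','lid','collar','loupe','oil_jar','screwdriver','foot0']:
    for c in ['top','scene']:
        print(t,c,[(np.round(r['point'],3).tolist(),round(r['confidence'],2)) for r in vision.find_in(t,c)][:9])
print(readout.observe())
E
```

```text
basket top [([0.606, -0.025, 0.014], 0.97)]
basket scene [([0.613, -0.036, 0.028], 0.89), ([0.736, -0.219, 0.039], 0.16)]
cup top [([0.42, -0.337, 0.022], 0.88), ([0.41, -0.236, 0.026], 0.68), ([0.55, -0.296, 0.049], 0.58)]
cup scene [([0.556, -0.279, 0.043], 0.89), ([0.425, -0.337, 0.03], 0.83), ([0.411, -0.227, 0.028], 0.58)]
lid top [([0.479, 0.308, 0.004], 0.88)]
lid scene [([0.481, 0.304, 0.007], 0.7)]
collar top [([0.452, -0.03, 0.016], 0.48)]
collar scene [([0.459, -0.033, 0.013], 0.69)]
loupe top [([0.55, -0.292, 0.047], 0.71), ([0.691, 0.251, 0.024], 0.61)]
loupe scene [([0.699, 0.242, 0.02], 0.68)]
oil_jar top [([0.722, -0.206, 0.056], 0.55)]
oil_jar scene [([0.734, -0.219, 0.038], 0.58)]
screwdriver top [([0.818, 0.002, 0.024], 0.58)]
screwdriver scene [([0.825, -0.005, 0.022], 0.8)]
foot0 top [([0.552, -0.279, 0.033], 0.63), ([0.533, -0.265, 0.026], 0.59), ([0.54, -0.303, 0.028], 0.41)]
foot0 scene []
{'time': 0.9, 'joint_pos': array([ 6.74021739e+01,  2.00922554e+01,  9.46408374e+01,  8.66167358e-04,
        6.52654502e+01, -4.84953099e+00]), 'qd': array([ 0.05652353,  0.01473846,  0.04692223, -0.07359373, -0.10331385,
       -0.04146191]), 'tau': array([ 1.99730343e-04, -5.06028056e+01, -2.91630632e+01, -8.06163575e-05,
        7.89492988e-04, -2.88475505e-06]), 'tool_pos': array([0.16764942, 0.52381522, 0.2563049 ]), 'ee_rot': array([[-9.52402943e-01,  3.04841983e-01, -2.90427297e-06],
       [ 3.04841983e-01,  9.52402942e-01,  2.87545676e-05],
       [ 1.15316375e-05,  2.65005905e-05, -1.00000000e+00]]), 'contact_force': array([ 1.22821309, -0.37013905,  0.07931628]), 'moment': array([-0.02403091, -0.00079178,  0.00350851]), 'finger_gap': 1.0023410346160646}
```

```bash
python3 - <<'E'
import cv2,numpy as np
a=cv2.imread('pics/top0.png');b=cv2.imread('pics/scene0.png')
c=np.hstack([a,b]); cv2.imwrite('pics/both0.png',cv2.resize(c,(800,300),interpolation=cv2.INTER_AREA))
E
```

```text
(no output)
```

View pics/top0.png

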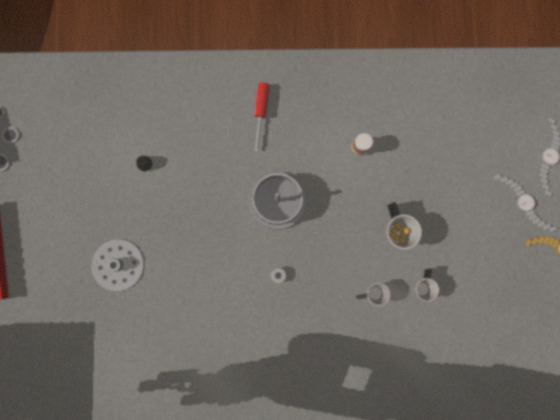

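View pics/scene0.png

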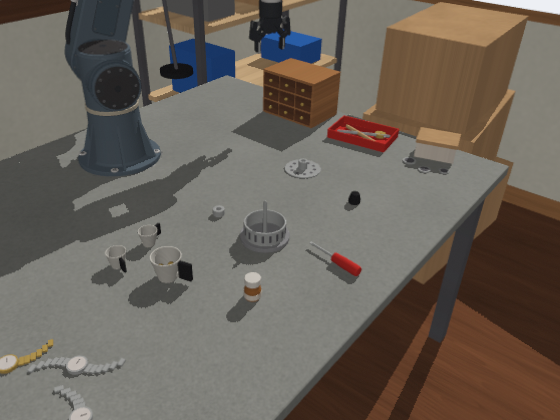

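The target cup is the large one at top px (404,232): it holds the brass feet and has its grip at (394,211). The cups at (378,294) and (427,290) are visibly smaller and empty. I'll confirm that with a crop and measure everything.

```bash
cat >> h.py <<'E'
from scipy.optimize import least_squares
def circ(P,r=None):
    P=P[:,:2]
    f=lambda q:np.hypot(P[:,0]-q[0],P[:,1]-q[1])-(q[2] if r is None else r)
    m=P.mean(0); s=least_squares(f,[m[0],m[1],.03][:3 if r is None else 2],loss='soft_l1',f_scale=.002)
    return s.x, np.sqrt(np.mean(f(s.x)**2))
def near(W,x,y,r,z0,z1):
    m=(np.hypot(W[...,0]-x,W[...,1]-y)<r)&(W[...,2]>z0)&(W[...,2]<z1)
    return W[m]
E
python3 - <<'E'
from h import *
D=np.load('c0.npz')
for n,k in (('top','W'),('scene','V')):
    W=D[k]; print('==',n)
    print('bench z',np.nanmedian(near(W,.55,.15,.05,-.05,.05)[:,2]))
    for nm,x,y,r,z0,z1 in [('cup rim',.545,-.283,.045,.052,.066),('cupB',.42,-.335,.05,.035,.07),('cupC',.41,-.236,.05,.035,.07),
      ('basket rim',.61,-.03,.06,.043,.056),('post',.61,-.03,.03,.07,.12),('lid plate',.48,.305,.07,.002,.008),('hub',.48,.305,.03,.022,.035),('collar top',.455,-.032,.025,.012,.024),('handle?',.59,-.27,.03,.045,.06)]:
        P=near(W,x,y,r,z0,z1)
        if len(P)<4: print(nm,len(P)); continue
        c,e=circ(P); print(nm,len(P),'mean',P.mean(0).round(4),'zmax %.4f'%P[:,2].max(),'circ',c.round(4),'rms %.4f'%e)
W=D['W'];a=D['a']
m=(W[...,2]>.03)&(np.hypot(W[...,0]-.545,W[...,1]+.283)<.09)&(a.max(-1)<50)
P=W[m];print('handle',len(P),P.mean(0),P[:,2].max())
cr=cv2.resize(a[180:320,340:460],None,fx=4,fy=4,interpolation=cv2.INTER_CUBIC)
save(cr,'crop_cups.png')
E
```

```text
== top
bench z 0.0007084134804065313
cup rim 285 mean [ 0.5446 -0.2882  0.0588] zmax 0.0653 circ [ 0.5373 -0.2838  0.0331] rms 0.0049
cupB 148 mean [ 0.4251 -0.336   0.0394] zmax 0.0457 circ [ 0.4209 -0.33    0.0227] rms 0.0051
cupC 138 mean [ 0.4085 -0.2283  0.0393] zmax 0.0450 circ [ 0.411  -0.2315  0.0229] rms 0.0049
basket rim 347 mean [ 0.6097 -0.0307  0.05  ] zmax 0.0558 circ [ 0.6085 -0.0308  0.0496] rms 0.0044
post 29 mean [ 0.6074 -0.0309  0.1   ] zmax 0.1122 circ [-12.6217  -7.954   15.42  ] rms 0.0026
lid plate 2041 mean [0.4776 0.3064 0.0045] zmax 0.0080 circ [0.4764 0.3082 0.0435] rms 0.0138
hub 120 mean [0.4753 0.3083 0.0295] zmax 0.0345 circ [0.4755 0.308  0.0107] rms 0.0021
collar top 148 mean [ 0.4508 -0.031   0.0187] zmax 0.0239 circ [ 0.4507 -0.031   0.012 ] rms 0.0026
handle? 104 mean [ 0.5792 -0.2717  0.0551] zmax 0.0600 circ [ 0.5868 -0.2911  0.0236] rms 0.0039
== scene
bench z 0.0012741940410118397
cup rim 295 mean [ 0.5412 -0.2824  0.0577] zmax 0.0650 circ [ 0.5397 -0.2847  0.0329] rms 0.0039
cupB 134 mean [ 0.4256 -0.3316  0.0392] zmax 0.0443 circ [ 0.4232 -0.332   0.0227] rms 0.0049
cupC 109 mean [ 0.412  -0.2278  0.0389] zmax 0.0433 circ [ 0.4137 -0.2321  0.0222] rms 0.0047
basket rim 330 mean [ 0.6144 -0.0348  0.0485] zmax 0.0551 circ [ 0.6113 -0.0316  0.0495] rms 0.0105
post 57 mean [ 0.6122 -0.033   0.0919] zmax 0.1119 circ [ 0.6116 -0.0324  0.0036] rms 0.0017
lid plate 510 mean [0.4832 0.3001 0.0047] zmax 0.0080 circ [0.4767 0.3078 0.0455] rms 0.0150
hub 58 mean [0.4795 0.3047 0.0289] zmax 0.0350 circ [0.4796 0.306  0.0115] rms 0.0029
collar top 82 mean [ 0.4541 -0.0324  0.0176] zmax 0.0216 circ [ 0.4537 -0.0322  0.0121] rms 0.0031
handle? 124 mean [ 0.5828 -0.2752  0.0531] zmax 0.0600 circ [ 0.5934 -0.2955  0.0251] rms 0.0037
handle 20 [ 0.58201739 -0.26709452  0.04494751] 0.05695059979827065
```

View pics/crop_cups.png

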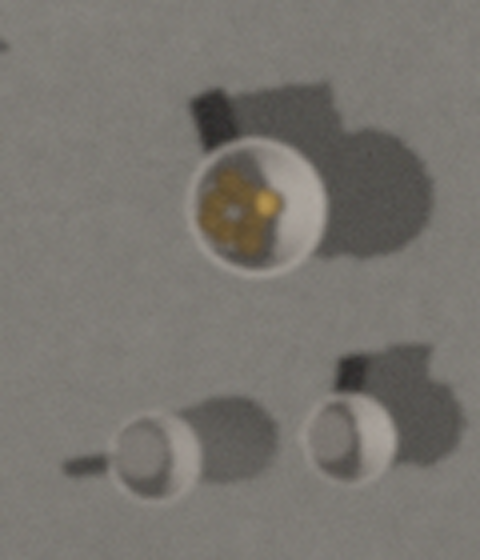

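Confirmed: the large cup's fitted rim radius is about 35 mm and its height is 60 mm. The other two are about 45 mm high and empty. The plan is to grip the handle with the fingers leaning in 40° from outside. I'll turn it so the handle points +y and pour towards -y about the jaw axis, which keeps the gripper above the post.

```bash
cat >> h.py <<'E'
from scipy.spatial.transform import Rotation as Ro
def cup_tool(base,haz,tilt=0,incl=40,r=.054,z=.041,back=0):
    """TCP pose for holding the cup; tilt = pour angle away from handle"""
    C=(Ro.from_euler('z',haz,degrees=True)*Ro.from_euler('y',-tilt,degrees=True)).as_matrix()
    s,c=np.sin(np.radians(incl)),np.cos(np.radians(incl))
    a=np.array([-s,0,-c]); y=np.array([0,-1,0]); T=np.c_[np.cross(y,a),y,a]
    return np.array(base)+C@(np.array([r,0,z])-(.006+back)*a), C@T
def delta(p,R):
    s=readout.observe()
    return ((p-s['tool_pos'])*1000).round(1).tolist(), Ro.from_matrix(R@s['ee_rot'].T).as_rotvec().round(3).tolist()
def down(az): # tool straight down, y at azimuth az
    a=np.radians(az); y=np.array([np.cos(a),np.sin(a),0]); z=np.array([0,0,-1.]); return np.c_[np.cross(y,z),y,z]
E
python3 - <<'E'
from h import *
D=np.load('c0.npz')
for k,i in (('W','a'),('V','b')):
    W=D[k];a=D[i];c=np.array([.5375,-.2838] if k=='W' else [.5397,-.2847])
    m=(W[...,2]>.03)&(W[...,2]<.065)&(np.hypot(W[...,0]-.585,W[...,1]+.263)<.04)&(a.max(-1)<75)
    P=W[m][:,:2]; q=P.mean(0)-c; print(k,len(P),q,np.degrees(np.arctan2(q[1],q[0])))
    Q=W[m&(W[...,2]>.05)][:,:2]; 
    if len(Q): q=Q.mean(0)-c; print('top',len(Q),Q.mean(0),q,np.degrees(np.arctan2(q[1],q[0])))
    P0=near(W,c[0],c[1],.0375,.055,.064); print('rim r35',circ(P0,.0335))
for bk in (.09,0): print(delta(*cup_tool([.5385,-.284,0],24,back=bk)))
E
```

```text
W 92 [0.04555852 0.01479837] 17.994890956698523
top 64 [ 0.58337446 -0.2700438 ] [0.04587446 0.0137562 ] 16.692211604297054
rim r35 (array([ 0.5363748, -0.2842305]), np.float64(0.0015692554417897813))
V 161 [0.04686813 0.01086216] 13.048503776848952
top 65 [ 0.58559514 -0.2730817 ] [0.04589514 0.0116183 ] 14.205922238737838
rim r35 (array([ 0.53901613, -0.28482577]), np.float64(0.0018054383846452802))
([476.6, -760.8, -141.8], [-0.891, -0.049, -2.291])
([423.7, -784.3, -210.7], [-0.891, -0.049, -2.291])
```

```bash
python3 - <<'E'
from h import *
D=np.load('c0.npz')
P=D['W'];a=D['a']
for k,i in (('W','a'),('V','b')):
    W=D[k];a=D[i]
    m=(W[...,2]>.05)&(W[...,2]<.065)&(np.hypot(W[...,0]-.585,W[...,1]+.268)<.04)&(a.max(-1)<70)
    Q=W[m][:,:2]; w,v=np.linalg.eigh(np.cov(Q.T)); print('handle long axis',np.degrees(np.arctan2(v[1,1],v[0,1])),w**.5, Q.mean(0))
for bk in (.09,0): print(delta(*cup_tool([.538,-.2845,0],16,back=bk)))
E
```

```text
handle long axis -161.00283028106472 [0.0026641  0.00683213] [ 0.58331133 -0.26974103]
handle long axis -160.1111392602036 [0.00298187 0.00931086] [ 0.58586314 -0.27300178]
([481.6, -776.4, -141.8], [-0.92, 0.014, -2.42])
([426.0, -792.4, -210.7], [-0.92, 0.014, -2.42])
```

```bash
python3 - <<'E'
from h import *
for bk in (.09,0): print(delta(*cup_tool([.538,-.2845,0],17.5,back=bk)))
E
python3 -m handwheel '[[-1,[240,-390,-20],[-0.45,0,-1.2]],[-1,[240,-390,-20],[-0.45,0,-1.2]],[-1,[240,-390,-20],[-0.45,0,-1.2]],[-1,[240,-390,-20],[-0.45,0,-1.2]],[-1,[240,-390,-20],[-0.45,0,-1.2]],[-1,[240,-390,-20],[-0.45,0,-1.2]],[-1,[480,-775,-80],[-0.915,0,-2.395]],[-1,[480,-775,-80],[-0.915,0,-2.395]],[-1,[480,-775,-80],[-0.915,0,-2.395]],[-1,[480,-775,-80],[-0.915,0,-2.395]],[-1,[480,-775,-80],[-0.915,0,-2.395]],[-1,[480,-775,-80],[-0.915,0,-2.395]],[-1,[480,-775,-80],[-0.915,0,-2.395]],[-1,[480,-775,-80],[-0.915,0,-2.395]],[-1,[480,-775,-80],[-0.915,0,-2.395]],[-1,[480,-775,-80],[-0.915,0,-2.395]]]'
python3 - <<'E'
from h import *
s=readout.observe();print(s['time'],s['joint_pos'].round(1),s['tool_pos'].round(4))
for bk in (.09,0): print(delta(*cup_tool([.538,-.2845,0],17.5,back=bk)))
a,W=cloud('top'); b,V=cloud('scene'); save(np.hstack([a[150:330,300:500],b[170:350,60:260]]).repeat(2,0).repeat(2,1),'near1.png')
E
```

```text
([480.7, -773.5, -141.8], [-0.915, 0.002, -2.396])
([425.5, -790.9, -210.7], [-0.915, 0.002, -2.396])
time: 2.9
tool_pos: [0.6476, -0.2537, 0.1744]
ee_rot: [[0.73, 0.299, -0.614], [0.229, -0.954, -0.193], [-0.644, 0.001, -0.765]]
contact_force: [0.8, 0.5, -0.3]
finger_gap: 1.001
2.9 [-17.9  57.6  48.7 -22.9 106.8  54.6] [ 0.6476 -0.2537  0.1744]
([0.8, 4.0, -59.9], [0.001, -0.001, 0.002])
([-54.4, -13.4, -128.8], [0.001, -0.001, 0.002])
```

View pics/near1.png

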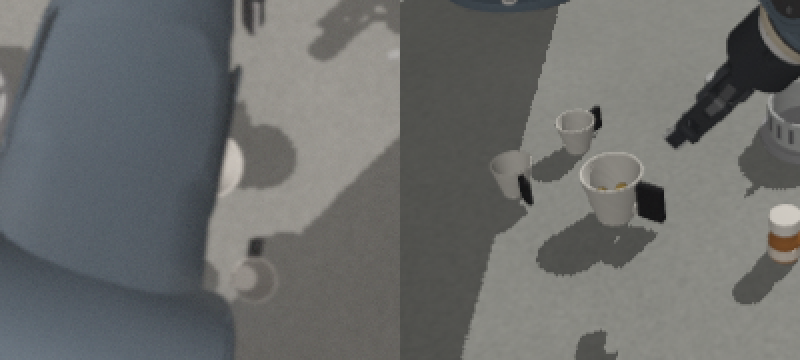

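The scene camera shows the open gripper (px 680,135) lined up just outside and above the large cup's grip (650,200). I'll advance along the tool axis and close.

```bash
python3 -m handwheel '[[-1,[0,4,-60],[0,0,0]],[-1,[0,4,-60],[0,0,0]],[-1,[-28,-5,-95],[0,0,0]],[-1,[-54,-13,-129],[0,0,0]],[-1,[-54,-13,-129],[0,0,0]],[1,[-54,-13,-129],[0,0,0]],[1,[-54,-13,-129],[0,0,0]],[1,[-54,-13,-129],[0,0,0]],[1,[-54,-13,-129],[0,0,0]],[1,[-54,-13,-129],[0,0,0]],[1,[-54,-13,-129],[0,0,0]]]'
python3 - <<'E'
from h import *
b,V=cloud('scene'); save(b[170:350,60:260].repeat(3,0).repeat(3,1),'near2.png')
P=near(V,.538,-.2845,.0375,.055,.066);print(len(P),circ(P,.0335))
E
```

```text
time: 4.38
tool_pos: [0.5936, -0.264, 0.0471]
ee_rot: [[0.73, 0.302, -0.613], [0.231, -0.953, -0.195], [-0.643, 0.001, -0.766]]
contact_force: [1.8, 1.8, 3.4]
finger_gap: 0.105
203 (array([ 0.53844017, -0.28351628]), np.float64(0.0018167188736604551))
```

View pics/near2.png

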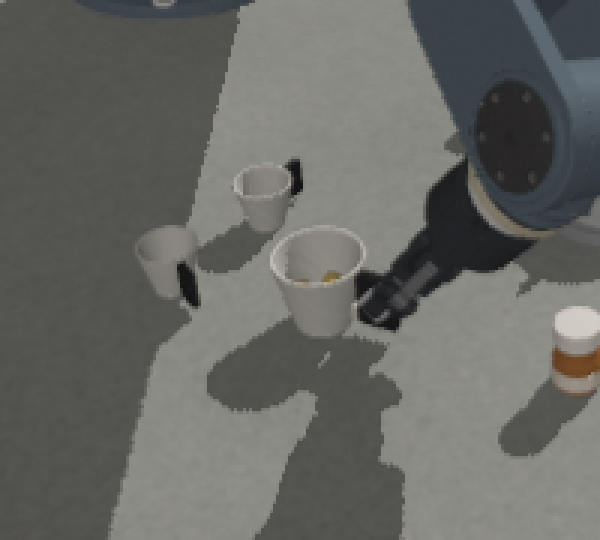

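The grip holds at a gap of 0.105, about 9–10 mm on the grip, and the cup stayed upright. Next I'll work out the carry and pour poses.

```bash
cat >> h.py <<'E'
# cup pose relative to tool, fixed at grasp
_pt=np.array([.5936,-.2640,.0471]); _RT=cup_tool([0,0,0],17.5)[1]; _RC=Ro.from_euler('z',17.5,degrees=True).as_matrix()
CT=_RT.T@_RC; cT=_RT.T@(np.array([.5382,-.2838,0])-_pt)
def cup_goal(base,haz,tilt):
    C=(Ro.from_euler('z',haz,degrees=True)*Ro.from_euler('y',-tilt,degrees=True)).as_matrix()
    R=C@CT.T; return np.array(base)-R@cT, R
def lip_goal(lip,haz,tilt):
    C=(Ro.from_euler('z',haz,degrees=True)*Ro.from_euler('y',-tilt,degrees=True)).as_matrix()
    return cup_goal(np.array(lip)-C@[-.035,0,.06],haz,tilt)
def cup_now():
    s=readout.observe();R=s['ee_rot'];return s['tool_pos']+R@cT,(R@CT)
E
python3 - <<'E'
from h import *
print(cup_now())
print('B',delta(*cup_goal([.61,.10,.16],90,0)))
p,R=cup_goal([.61,.10,.16],90,0)
for t,z in ((40,.13),(70,.09),(90,.07),(107,.064)):
    q,Q=lip_goal([.610,.006,z],90,t); print(t,((q-p)*1000).round(1),Ro.from_matrix(Q@R.T).as_rotvec().round(3))
E
```

```text
(array([ 5.38258908e-01, -2.83843217e-01,  1.24410043e-05]), array([[ 9.53409615e-01, -3.01678775e-01,  1.52743626e-04],
       [ 3.01678553e-01,  9.53409333e-01,  8.33257690e-04],
       [-3.97003358e-04, -7.48356417e-04,  9.99999641e-01]]))
B ([14.1, 422.7, 160.0], [0.001, 0.0, 1.264])
40 [  0.  -72.7 -26.7] [ 0.698 -0.     0.   ]
70 [   0.  -108.6  -33.4] [ 1.222 -0.     0.   ]
90 [   0.  -139.9  -43.3] [ 1.571 -0.     0.   ]
107 [   0.  -167.9  -49.6] [ 1.868 -0.     0.   ]
```

```bash
python3 -m handwheel '[[1,[0,0,50],[0,0,0]],[1,[0,0,100],[0,0,0]],[1,[0,0,165],[0,0,0]],[1,[0,0,165],[0,0,0]],[1,[0,0,165],[0,0,0]]]'
```

```text
time: 5.05
tool_pos: [0.5934, -0.2638, 0.2112]
ee_rot: [[0.73, 0.302, -0.613], [0.231, -0.953, -0.194], [-0.643, 0.0, -0.766]]
contact_force: [-1.3, -0.1, -2.7]
finger_gap: 0.107
```

```bash
python3 -m handwheel '[[1,[1,42,0],[0,0,0.13]],[1,[3,84,0],[0,0,0.25]],[1,[4,126,0],[0,0,0.38]],[1,[6,168,0],[0,0,0.5]],[1,[7,210,0],[0,0,0.63]],[1,[9,252,0],[0,0,0.76]],[1,[10,294,0],[0,0,0.88]],[1,[12,336,0],[0,0,1.0]],[1,[13,378,0],[0,0,1.13]],[1,[14,423,-4],[0,0,1.264]],[1,[14,423,-4],[0,0,1.264]],[1,[14,423,-4],[0,0,1.264]]]'
python3 - <<'E'
from h import *
s=readout.observe();print(s['joint_pos'].round(1)); print(cup_now())
for t,z in ((40,.13),(70,.09),(90,.07),(107,.064)): print(t,delta(*lip_goal([.610,.006,z],90,t)))
b,V=cloud('scene');a,W=cloud('top'); save(np.hstack([b[40:280,140:400],a[100:340,150:410]]).repeat(1,0),'carry.png')
E
```

```text
time: 6.55
tool_pos: [0.607, 0.1586, 0.2057]
ee_rot: [[-0.001, 1.0, -0.003], [0.765, -0.001, -0.644], [-0.644, -0.002, -0.765]]
contact_force: [0.7, -0.3, -2.1]
finger_gap: 0.107
[ 23.4  40.2  77.8 -36.5  82.4  35.1]
(array([0.60900504, 0.09975256, 0.15869572]), array([[ 0.00127244, -0.99999629,  0.002409  ],
       [ 0.99999797,  0.00127621,  0.00156246],
       [-0.00156553,  0.00240701,  0.99999588]]))
40 ([0.8, -72.5, -25.3], [0.7, -0.003, 0.0])
70 ([0.8, -108.4, -32.0], [1.223, -0.003, -0.0])
90 ([0.8, -139.7, -41.9], [1.572, -0.003, -0.001])
107 ([0.8, -167.7, -48.2], [1.869, -0.003, -0.001])
```

View pics/carry.png

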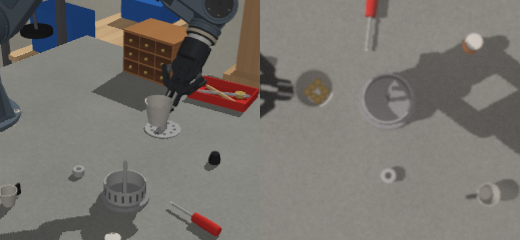

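The cup is held upright at (318,90) in the top half, with the feet visible inside, and the basket is at (388,98). I'll tilt to 70° first, then check the joints.

```bash
python3 -m handwheel '[[1,[1,-18,-6],[0.17,0,0]],[1,[1,-36,-12],[0.35,0,0]],[1,[1,-54,-19],[0.52,0,0]],[1,[1,-72,-25],[0.7,0,0]],[1,[1,-82,-27],[0.85,0,0]],[1,[1,-93,-29],[1.0,0,0]],[1,[1,-101,-31],[1.12,0,0]],[1,[1,-108,-32],[1.22,0,0]],[1,[1,-108,-32],[1.22,0,0]]]'
python3 - <<'E'
from h import *
s=readout.observe();print(s['joint_pos'].round(1)); 
for t,z in ((80,.077),(90,.07),(100,.066),(107,.064)): print(t,delta(*lip_goal([.610,.006,z],90,t)))
E
```

```text
time: 7.78
tool_pos: [0.6081, 0.0476, 0.1735]
ee_rot: [[0.005, 1.0, -0.002], [0.868, -0.003, 0.497], [0.497, -0.005, -0.868]]
contact_force: [-0.6, -0.5, -2.3]
finger_gap: 0.106
[-11.1  34.   90.3  32.3  65.8 -27. ]
80 ([-0.4, -12.6, -6.4], [0.178, -0.005, 0.003])
90 ([-0.4, -28.7, -9.7], [0.353, -0.005, 0.003])
100 ([-0.4, -45.1, -12.9], [0.527, -0.006, 0.002])
107 ([-0.4, -56.6, -16.0], [0.649, -0.006, 0.002])
```

```bash
python3 -m handwheel '[[1,[0,-6,-3],[0.09,0,0]],[1,[0,-13,-6],[0.18,0,0]],[1,[0,-20,-8],[0.265,0,0]],[1,[0,-29,-10],[0.353,0,0]],[1,[0,-37,-11],[0.44,0,0]],[1,[0,-45,-13],[0.527,0,0]],[1,[0,-51,-14],[0.59,0,0]],[1,[0,-57,-16],[0.65,0,0]],[1,[0,-57,-16],[0.65,0,0]],[1,[0,-57,-16],[0.65,0,0]],[1,[0,-57,-16],[0.65,0,0]],[1,[0,-57,-16],[0.65,0,0]],[1,[0,-57,-16],[0.65,0,0]],[1,[0,-57,-16],[0.65,0,0]]]'
python3 - <<'E'
from h import *
s=readout.observe();print(s['joint_pos'].round(1)); print(cup_now()[1][:,2])
b,V=cloud('scene');a,W=cloud('top'); save(np.hstack([b[120:270,190:340],a[130:280,200:350]]).repeat(2,0).repeat(2,1),'pour.png')
for c in('top','scene'): print(c,[(np.round(r['point'],3).tolist(),round(r['confidence'],2)) for r in vision.find_in('foot0',c)])
E
```

```text
time: 9.52
tool_pos: [0.6081, -0.0094, 0.1575]
ee_rot: [[0.005, 1.0, -0.003], [0.39, 0.0, 0.921], [0.921, -0.006, -0.39]]
contact_force: [-0.3, -1.0, -1.6]
finger_gap: 0.109
[-24.8  48.   85.9  56.6  90.5 -48.9]
[-0.00152854 -0.95616703 -0.2928178 ]
top []
scene []
```

View pics/pour.png

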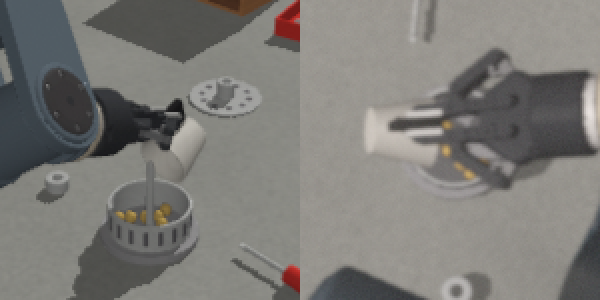

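The feet are visible in the basket and none are on the bench. I'll tilt back and check the cup.

```bash
python3 -m handwheel '[[1,[0,12,3],[-0.12,0,0]],[1,[0,28,6],[-0.3,0,0]],[1,[0,43,10],[-0.47,0,0]],[1,[0,57,16],[-0.65,0,0]],[1,[0,72,21],[-0.82,0,0]],[1,[0,84,29],[-1.0,0,0]],[1,[0,100,35],[-1.18,0,0]],[1,[0,120,40],[-1.37,0,0]],[1,[0,138,46],[-1.55,0,0]],[1,[0,155,52],[-1.72,0,0]],[1,[0,168,60],[-1.87,0,0]],[1,[0,168,60],[-1.87,0,0]]]'
python3 - <<'E'
from h import *
print(cup_now())
b,V=cloud('scene');a,W=cloud('top'); save(np.hstack([cv2.resize(b[170:260,215:305],(400,400)),cv2.resize(a[150:250,210:310],(400,400))]),'poured.png')
for c in('top','scene'): print(c,[(np.round(r['point'],3).tolist(),round(r['confidence'],2)) for r in vision.find_in('foot0',c)])
print(delta(*cup_goal([.538,-.284,.165],17.5,0)))
E
```

```text
time: 11.22
tool_pos: [0.6076, 0.1606, 0.2163]
ee_rot: [[0.002, 1.0, -0.002], [0.764, -0.003, -0.645], [-0.645, -0.0, -0.764]]
contact_force: [-0.6, 0.1, -1.4]
finger_gap: 0.107
(array([0.60965105, 0.10168266, 0.16936303]), array([[ 2.92729967e-03, -9.99995711e-01,  9.10888058e-05],
       [ 9.99992777e-01,  2.92751187e-03,  2.42398728e-03],
       [-2.42424355e-03,  8.39924107e-05,  9.99997058e-01]]))
top [([0.606, 0.003, 0.023], 0.6), ([0.642, -0.047, 0.026], 0.56), ([0.582, -0.035, 0.03], 0.53), ([0.582, -0.06, 0.023], 0.36)]
scene []
([-14.8, -421.7, -5.6], [0.001, 0.002, -1.258])
```

View pics/poured.png

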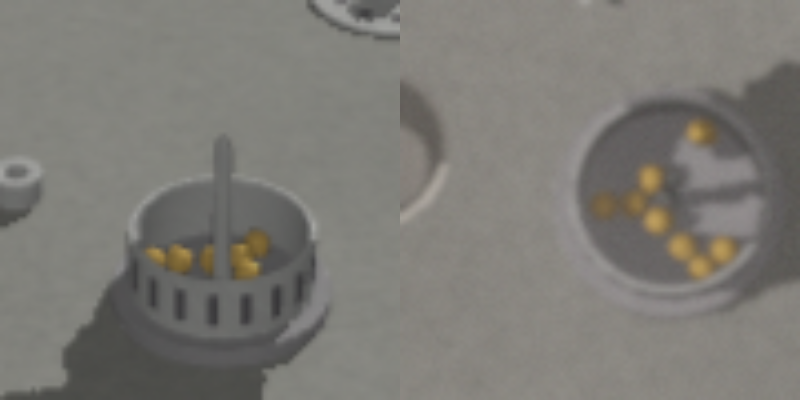

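The basket holds eight feet (right half: 700,131; 651,179; 604,207; 635,203; 656,220; 682,246; 722,249; 699,267), so the cup is empty. I'll take the cup back to its old spot.

```bash
python3 -m handwheel '[[1,[-2,-55,0],[0,0,-0.16]],[1,[-4,-110,0],[0,0,-0.33]],[1,[-6,-165,0],[0,0,-0.5]],[1,[-8,-220,0],[0,0,-0.66]],[1,[-10,-275,0],[0,0,-0.82]],[1,[-12,-330,0],[0,0,-0.98]],[1,[-14,-385,-3],[0,0,-1.14]],[1,[-15,-422,-6],[0,0,-1.258]],[1,[-15,-422,-6],[0,0,-1.258]],[1,[-15,-422,-60],[0,0,-1.258]],[1,[-15,-422,-110],[0,0,-1.258]],[1,[-15,-422,-145],[0,0,-1.258]],[1,[-15,-422,-155],[0,0,-1.258]],[1,[-15,-422,-155],[0,0,-1.258]]]'
python3 - <<'E'
from h import *
print(cup_now())
print(delta(*cup_goal([.538,-.284,0],17.5,0)))
E
```

```text
time: 13.18
tool_pos: [0.5934, -0.2646, 0.0635]
ee_rot: [[0.731, 0.301, -0.612], [0.23, -0.954, -0.195], [-0.642, 0.002, -0.767]]
contact_force: [0.5, 0.1, -0.4]
finger_gap: 0.106
(array([ 0.53808523, -0.28444512,  0.01638021]), array([[ 9.53618988e-01, -3.01013377e-01, -1.33135387e-03],
       [ 3.01015280e-01,  9.53617996e-01,  1.58704439e-03],
       [ 7.91881415e-04, -1.91419352e-03,  9.99997854e-01]]))
([-0.0, 0.4, -16.4], [0.002, 0.001, -0.0])
```

```bash
python3 -m handwheel '[[1,[0,0,-10],[0,0,0]],[1,[0,0,-15],[0,0,0]],[1,[0,0,-17],[0,0,0]],[1,[0,0,-17],[0,0,0]],[1,[0,0,-17],[0,0,0]]]'; python3 -c "
from h import *
print(cup_now()[0])"
python3 -m handwheel '[[-1,[0,0,0],[0,0,0]],[-1,[0,0,0],[0,0,0]],[-1,[0,0,0],[0,0,0]],[-1,[0,0,0],[0,0,0]],[-1,[0,0,0],[0,0,0]],[-1,[25,8,31],[0,0,0]],[-1,[55,18,68],[0,0,0]],[-1,[60,20,110],[0,0,0]],[-1,[60,20,150],[0,0,0]],[-1,[60,20,150],[0,0,0]]]'
python3 - <<'E'
from h import *
D=vision
b,V=cloud('scene')
P=near(V,.538,-.2845,.0375,.055,.066);print(len(P),P.mean(0),circ(P,.0335))
R=down(90); print(delta(np.array([.477,.307,.15]),R), delta(np.array([.477,.307,.15]),down(-90)))
E
```

```text
time: 13.8
tool_pos: [0.5935, -0.2646, 0.0471]
ee_rot: [[0.731, 0.301, -0.612], [0.229, -0.954, -0.195], [-0.642, 0.002, -0.767]]
contact_force: [-0.6, 1.2, 4.6]
finger_gap: 0.106
[ 5.38182924e-01 -2.84460017e-01 -6.42322582e-05]
time: 15.05
tool_pos: [0.6546, -0.2448, 0.2007]
ee_rot: [[0.735, 0.301, -0.608], [0.228, -0.954, -0.196], [-0.639, 0.006, -0.77]]
contact_force: [-0.7, -0.4, -0.9]
finger_gap: 1.002
199 [ 0.53617482 -0.28178735  0.05940297] (array([ 0.53835921, -0.2836002 ]), np.float64(0.001865866465529156))
([-176.9, 551.7, -48.3], [0.971, 0.155, 2.681]) ([-176.9, 551.7, -48.3], [0.11, -0.689, -0.292])
```

Cup stands upright (rim z 59 mm, same spot). Now the lid.

```bash
python3 -c "
from h import *
print(delta(np.array([.4765,.3075,.15]),down(-60)))"
```

```text
([-177.4, 552.2, -48.3], [0.284, -0.636, 0.21])
```

```bash
python3 -m handwheel '[[-1,[-50,100,20],[0.1,-0.2,0.07]],[-1,[-50,100,20],[0.1,-0.2,0.07]],[-1,[-177,552,0],[0.284,-0.636,0.21]],[-1,[-177,552,0],[0.284,-0.636,0.21]],[-1,[-177,552,0],[0.284,-0.636,0.21]],[-1,[-177,552,0],[0.284,-0.636,0.21]],[-1,[-177,552,0],[0.284,-0.636,0.21]],[-1,[-177,552,0],[0.284,-0.636,0.21]],[-1,[-177,552,0],[0.284,-0.636,0.21]],[-1,[-177,552,0],[0.284,-0.636,0.21]],[-1,[-177,552,-48],[0.284,-0.636,0.21]],[-1,[-177,552,-100],[0.284,-0.636,0.21]],[-1,[-177,552,-100],[0.284,-0.636,0.21]]]'
python3 - <<'E'
from h import *
b,V=cloud('scene'); save(cv2.resize(b[100:220,240:400],(800,600)),'lid1.png')
print(readout.observe()['joint_pos'].round(1))
# TCP z for grasp: fingertips at 9 mm
print(delta(np.array([.4765,.3075,.009+robot.tip_reach]),down(-60)))
E
```

```text
time: 16.73
tool_pos: [0.4744, 0.3061, 0.0945]
ee_rot: [[0.866, 0.5, -0.008], [0.5, -0.866, -0.004], [-0.009, -0.001, -1.0]]
contact_force: [-0.4, 0.1, 0.5]
finger_gap: 0.998
[28.1 33.8 98.9  0.  47.6 88.1]
([0.5, 0.7, -63.2], [0.002, -0.004, 0.0])
```

View pics/lid1.png

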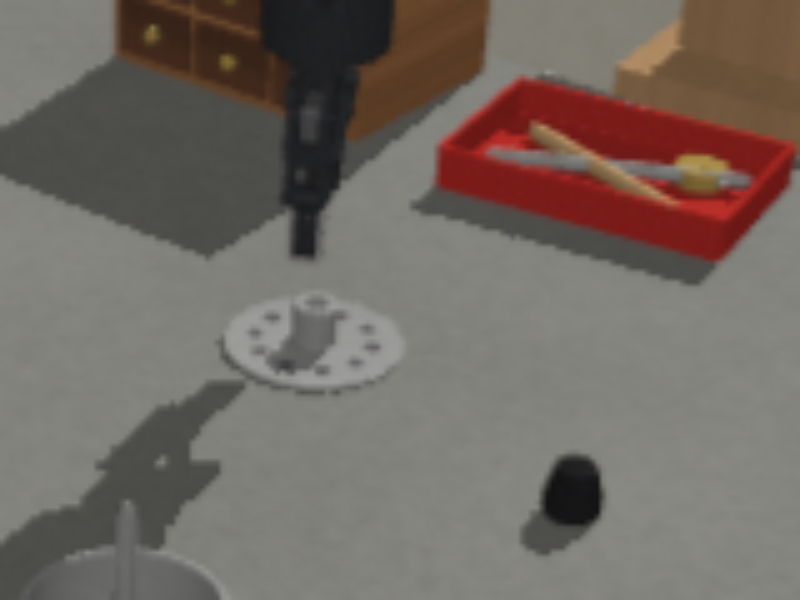

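```bash
python3 -m handwheel '[[-1,[1,1,-40],[0,0,0]],[-1,[1,1,-64],[0,0,0]],[-1,[1,1,-64],[0,0,0]],[1,[1,1,-64],[0,0,0]],[1,[1,1,-64],[0,0,0]],[1,[1,1,-64],[0,0,0]],[1,[1,1,-64],[0,0,0]],[1,[1,1,-64],[0,0,0]],[1,[1,1,-64],[0,0,0]]]'
python3 -m handwheel '[[1,[0,0,30],[0,0,0]],[1,[0,0,80],[0,0,0]],[1,[0,0,130],[0,0,0]],[1,[0,0,150],[0,0,0]],[1,[0,0,150],[0,0,0]]]'
python3 - <<'E'
from h import *
s=readout.observe();print(s['tool_pos'],s['joint_pos'].round(1))
print(delta(np.array([.6095,-.0315,.2]),down(-60)))
E
```

```text
time: 17.9
tool_pos: [0.4774, 0.308, 0.0344]
ee_rot: [[0.866, 0.5, -0.003], [0.5, -0.866, -0.001], [-0.003, -0.0, -1.0]]
contact_force: [-2.2, -1.6, 10.3]
finger_gap: 0.304
time: 18.52
tool_pos: [0.4778, 0.3083, 0.1858]
ee_rot: [[0.866, 0.5, -0.0], [0.5, -0.866, 0.0], [-0.0, -0.0, -1.0]]
contact_force: [-0.8, -0.5, -2.5]
finger_gap: 0.302
[0.47781882 0.30831363 0.18577919] [28.1 26.7 95.7  0.  57.7 88.1]
([131.7, -339.8, 14.2], [-0.0, -0.0, 0.0])
```

```bash
python3 -m handwheel '[[1,[20,-50,0],[0,0,0]],[1,[40,-100,0],[0,0,0]],[1,[60,-150,0],[0,0,0]],[1,[80,-200,0],[0,0,0]],[1,[100,-250,0],[0,0,0]],[1,[120,-300,0],[0,0,0]],[1,[132,-340,0],[0,0,0]],[1,[132,-340,0],[0,0,0]],[1,[132,-340,0],[0,0,0]],[1,[132,-340,0],[0,0,0]]]'
python3 - <<'E'
from h import *
s=readout.observe();p=s['tool_pos'];print(p)
D=np.load('c0.npz')
b,V=cloud('scene');a,W=cloud('top'); np.savez('c1.npz',a=a,W=W,b=b,V=V)
save(np.hstack([cv2.resize(b[110:260,190:340],(400,400)),cv2.resize(a[130:270,210:350],(400,400))]),'lid2.png')
for n,X,X0 in(('top',W,D['W']),('scene',V,D['V'])):
    z=p[2]-.0344
    P=near(X,p[0],p[1],.065,z-.008,z+.012); print(n,'lid',len(P),P[:,2].mean())
    q=P.mean(0)[:2]; 
    # outer edge pts by angle
    th=np.arctan2(P[:,1]-p[1],P[:,0]-p[0]); r=np.hypot(P[:,0]-p[0],P[:,1]-p[1])
    E=np.array([P[(th>=t)&(th<t+.2)][np.argmax(r[(th>=t)&(th<t+.2)])] for t in np.arange(-np.pi,np.pi,.2) if ((th>=t)&(th<t+.2)&(r>.045)).sum()>2])
    print('  edge',len(E),circ(E),circ(E,.055))
    B=near(X0,.61,-.031,.065,.043,.056); th=np.arctan2(B[:,1]+.031,B[:,0]-.61)
    print('  rim0',circ(B,.050))
    Q=near(X0,.61,-.031,.015,.06,.105); print('  post0',len(Q),Q.mean(0),Q.std(0))
E
```

```text
time: 19.77
tool_pos: [0.6094, -0.0305, 0.1853]
ee_rot: [[0.865, 0.501, -0.001], [0.501, -0.865, 0.0], [-0.001, -0.001, -1.0]]
contact_force: [0.1, -1.4, -0.7]
finger_gap: 0.31
[ 0.60940842 -0.0305391   0.18527762]
top lid 148 0.1560722235913473
  edge 3 (array([ 0.5877549 , -0.0743509 ,  0.00808241]), np.float64(7.676748220478632e-15)) (array([ 0.61720612, -0.03445089]), np.float64(0.00036103533666427095))
  rim0 (array([ 0.60847138, -0.0307935 ]), np.float64(0.0044149208895249755))
  post0 19 [ 0.60648971 -0.03075661  0.09105517] [0.00301309 0.00257245 0.01305449]
scene lid 784 0.1559983705214403
  edge 29 (array([ 0.61133996, -0.03214703,  0.05455086]), np.float64(0.0012327218632382651)) (array([ 0.61128549, -0.03203637]), np.float64(0.0012883813485572578))
  rim0 (array([ 0.61122749, -0.03155108]), np.float64(0.010627004324958651))
  post0 63 [ 0.61217522 -0.03306574  0.08393266] [0.00297454 0.00240485 0.013523  ]
```

View pics/lid2.png

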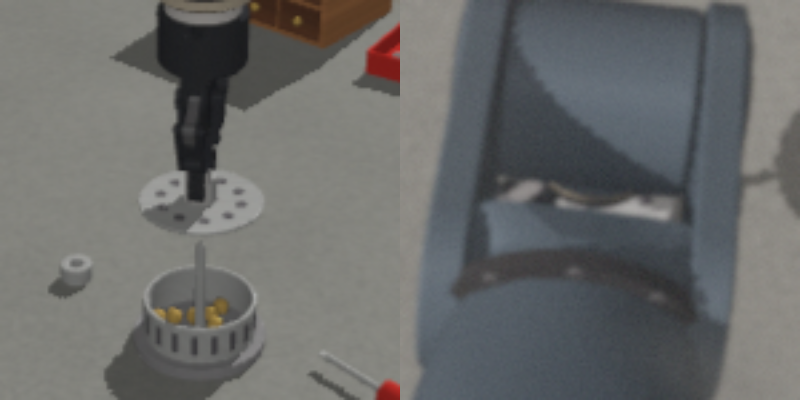

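```bash
python3 - <<'E'
from h import *
def edges(P,c,rmin,n=36):
    th=np.arctan2(P[:,1]-c[1],P[:,0]-c[0]); r=np.hypot(P[:,0]-c[0],P[:,1]-c[1]); k=((th+np.pi)/(2*np.pi)*n).astype(int)
    return np.array([np.r_[P[k==i][r[k==i]>np.sort(r[k==i])[-3]-.0015].mean(0)] for i in range(n) if ((k==i)&(r>rmin)).sum()>2])
C=vision.calibration('scene');cam=-np.array(C['R']).T@np.array(C['t']);print('cam',cam)
D0=np.load('c0.npz');D1=np.load('c1.npz')
for nm,X in(('scene0',D0['V']),('scene1',D1['V']),('top0',D0['W'])):
    for z0,z1 in((.046,.055),(.044,.058)):
        B=near(X,.61,-.031,.060,z0,z1);E=edges(B,(.61,-.031),.044);print(nm,len(E),circ(E),circ(E,.052))
V=D1['V'];L=near(V,.611,-.032,.065,.145,.165);E=edges(L,(.611,-.032),.045);print('lid',len(E),circ(E),circ(E,.055))
for nm,V in(('0',D0['V']),('1',D1['V'])):
    Q=near(V,.611,-.032,.02,.06,.107); 
    d=cam[:2]-[.611,-.032];d/=np.linalg.norm(d); n=np.array([-d[1],d[0]])
    lat=(Q[:,:2]-[.611,-.032])@n; dep=(Q[:,:2]-[.611,-.032])@d
    print('post',nm,len(Q),'lat',np.median(lat),lat.min(),lat.max(),'dep',np.median(dep),'axis est',np.array([.611,-.032])+n*np.median(lat)+d*(np.median(dep)-.004))
E
```

```text
cam [ 1.28582492 -0.85739004  0.806617  ]
scene0 35 (array([ 0.6115026 , -0.03162473,  0.05046349]), np.float64(0.001051382099555261)) (array([ 0.61143588, -0.03149658]), np.float64(0.0018273426214261913))
scene0 35 (array([ 0.61140402, -0.0317106 ,  0.0506521 ]), np.float64(0.001185973687865472)) (array([ 0.61135773, -0.03162122]), np.float64(0.0017741830508283775))
scene1 35 (array([ 0.61167854, -0.03181468,  0.05053229]), np.float64(0.0008779497367520164)) (array([ 0.61154074, -0.0315666 ]), np.float64(0.0017054731444678783))
scene1 36 (array([ 0.6116522 , -0.03183376,  0.05081468]), np.float64(0.0009249138810431516)) (array([ 0.61169564, -0.03185934]), np.float64(0.0015063483503144355))
top0 36 (array([ 0.60880797, -0.03081713,  0.05047065]), np.float64(0.0003323054842686973)) (array([ 0.60881417, -0.03083277]), np.float64(0.0015628357055595917))
top0 36 (array([ 0.60868606, -0.0308247 ,  0.05053277]), np.float64(0.00034727753859503175)) (array([ 0.60868434, -0.03084646]), np.float64(0.0015037376017227953))
lid 33 (array([ 0.61137329, -0.03239913,  0.05249533]), np.float64(0.0007509385731817554)) (array([ 0.61058477, -0.03167624]), np.float64(0.0026114531196918694))
post 0 66 lat -0.0006127329681933653 -0.0035616017425022916 0.004227136784042407 dep 0.0016411570902337951 axis est [ 0.60903258 -0.03056166]
post 1 67 lat -0.0005565158915157155 -0.0035746074116265515 0.004256871995115656 dep 0.001998004894155758 axis est [ 0.60930197 -0.03080234]
```

In the scene camera the lid centre (0.611, -0.032) agrees with the rim centre (0.6115, -0.0317) to under 1 mm. I'll lower it over the tip slowly and watch the force.

```bash
python3 -m handwheel '[[1,[0,0,-30],[0,0,0]],[1,[0,0,-36],[0,0,0]],[1,[0,0,-41],[0,0,0]],[1,[0,0,-46],[0,0,0]],[1,[0,0,-51],[0,0,0]],[1,[0,0,-55],[0,0,0]],[1,[0,0,-58],[0,0,0]],[1,[0,0,-58],[0,0,0]]]'
```

```text
time: 20.88
tool_pos: [0.6095, -0.0307, 0.1274]
ee_rot: [[0.865, 0.501, -0.001], [0.501, -0.865, 0.0], [-0.001, -0.001, -1.0]]
contact_force: [-0.6, -0.0, -1.0]
finger_gap: 0.306
```

```bash
python3 -m handwheel '[[1,[0,0,-10],[0,0,0]],[1,[0,0,-20],[0,0,0]],[1,[0,0,-30],[0,0,0]],[1,[0,0,-38],[0,0,0]],[1,[0,0,-41],[0,0,0]],[1,[0,0,-43],[0,0,0]],[1,[0,0,-43],[0,0,0]],[1,[0,0,-43],[0,0,0]]]'
```

```text
time: 21.88
tool_pos: [0.6097, -0.0307, 0.0847]
ee_rot: [[0.865, 0.501, -0.0], [0.501, -0.865, 0.0], [-0.0, -0.0, -1.0]]
contact_force: [0.1, -0.0, -1.2]
finger_gap: 0.301
```

```bash
python3 -m handwheel '[[1,[0,0,-1],[0,0,0]],[1,[0,0,-1],[0,0,0]],[-1,[0,0,-1],[0,0,0]],[-1,[0,0,-1],[0,0,0]],[-1,[0,0,-1],[0,0,0]],[-1,[0,0,-1],[0,0,0]],[-1,[0,0,30],[0,0,0]],[-1,[0,0,80],[0,0,0]],[-1,[0,0,110],[0,0,0]],[-1,[-50,0,110],[0,0,0]],[-1,[-110,0,110],[0,0,0]],[-1,[-157,0,90],[0,0,0]],[-1,[-157,0,60],[0,0,0]],[-1,[-157,0,20],[0,0,0]],[-1,[-157,0,20],[0,0,0]]]'
python3 - <<'E'
from h import *
s=readout.observe();p=s['tool_pos'];print(p)
b,V=cloud('scene'); np.savez('c2.npz',b=b,V=V)
save(cv2.resize(b[150:260,180:310],(780,600)),'lid3.png')
L=near(V,.611,-.032,.06,.045,.062);print('lid top z',np.median(L[:,2]))
for s in (1,-1): print(np.median(L[s*(L[:,0]-.611)>.02][:,2]),np.median(L[s*(L[:,1]+.032)>.02][:,2]))
Hb=near(V,.611,-.032,.018,.07,.086);print('hub',len(Hb),np.median(Hb[:,2]),Hb.mean(0))
P=near(V,.453,-.032,.022,.013,.024);print('collar',len(P),P.mean(0),circ(P))
E
```

```text
time: 23.75
tool_pos: [0.4513, -0.0305, 0.1032]
ee_rot: [[0.865, 0.501, -0.005], [0.501, -0.865, 0.001], [-0.004, -0.003, -1.0]]
contact_force: [1.4, 0.2, 0.8]
finger_gap: 0.995
[ 0.45133582 -0.03052742  0.10315312]
lid top z 0.05497939491477269
0.05489524092835569 0.055098646226267624
0.054945552418859754 0.05480861622189533
hub 90 0.07921871613266307 [ 0.61413516 -0.03536597  0.07830278]
collar 85 [ 0.45405218 -0.03276683  0.01764028] (array([ 0.45498228, -0.03280459,  0.01234555]), np.float64(0.0032710152105917428))
```

View pics/lid3.png

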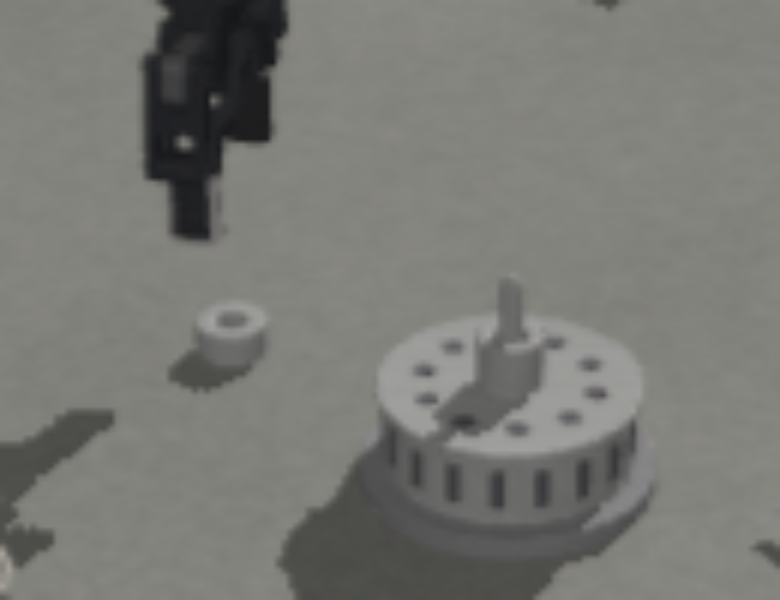

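The lid sits flat: its top reads 55 mm all round, against a bench reading of +1 mm, and the post stands through the hub. Now the collar, at px (231,330) in this crop.

```bash
python3 -c "
from h import *
print(delta(np.array([.4517,-.031,.029]),down(-60)))"
python3 -m handwheel '[[-1,[0,0,-40],[0,0,0]],[-1,[0,0,-74],[0,0,0]],[-1,[0,0,-74],[0,0,0]],[1,[0,0,-74],[0,0,0]],[1,[0,0,-74],[0,0,0]],[1,[0,0,-74],[0,0,0]],[1,[0,0,-74],[0,0,0]],[1,[0,0,-74],[0,0,0]],[1,[0,0,-74],[0,0,0]]]'
python3 -m handwheel '[[1,[0,0,40],[0,0,0]],[1,[0,0,90],[0,0,0]],[1,[0,0,130],[0,0,0]],[1,[0,0,130],[0,0,0]],[1,[0,0,130],[0,0,0]]]'
```

```text
([-0.7, -0.3, -75.6], [-0.001, -0.002, -0.001])
time: 24.92
tool_pos: [0.453, -0.0308, 0.0319]
ee_rot: [[0.865, 0.501, -0.001], [0.501, -0.865, 0.0], [-0.001, -0.001, -1.0]]
contact_force: [-3.8, -0.5, 16.7]
finger_gap: 0.344
time: 25.55
tool_pos: [0.4526, -0.0307, 0.1615]
ee_rot: [[0.865, 0.501, -0.001], [0.501, -0.865, 0.0], [-0.001, -0.001, -1.0]]
contact_force: [0.1, 0.9, -0.0]
finger_gap: 0.337
```

```bash
python3 -m handwheel '[[1,[20,0,20],[0,0,0]],[1,[60,0,20],[0,0,0]],[1,[100,0,20],[0,0,0]],[1,[140,0,20],[0,0,0]],[1,[157,0,20],[0,0,0]],[1,[157,0,20],[0,0,0]],[1,[157,0,20],[0,0,0]],[1,[157,0,20],[0,0,0]]]'
python3 - <<'E'
from h import *
p=readout.observe()['tool_pos'];print(p)
b,V=cloud('scene'); np.savez('c3.npz',b=b,V=V)
save(cv2.resize(b[150:250,215:315],(600,600),interpolation=cv2.INTER_NEAREST),'col1.png')
for k in range(4): 
    r=vision.outline_of('collar','scene')
    if r: break
for x in r[:2]:
    m=x['pixels']; Q=V[m]; print('collar outl',m.sum(),x['confidence'],np.nanmedian(Q,0),np.argwhere(m).mean(0),np.argwhere(m).min(0),np.argwhere(m).max(0))
c=vision.calibration('scene');K=np.array([[c['fx'],0,c['cx']],[0,c['fy'],c['cy']],[0,0,1]])
X=np.array([[.6115,-.0317,z] for z in(.08,.11,.15,.168)],float)
print(cv2.projectPoints(X,cv2.Rodrigues(np.array(c['R']))[0],np.array(c['t']),K,np.array(c['dist']))[0].reshape(-1,2))
E
```

```text
time: 26.55
tool_pos: [0.6089, -0.0307, 0.1813]
ee_rot: [[0.865, 0.501, -0.002], [0.501, -0.865, 0.0], [-0.002, -0.001, -1.0]]
contact_force: [-1.0, -0.9, -1.1]
finger_gap: 0.337
[ 0.60886581 -0.030734    0.18132599]
[[264.58566121 211.38144749]
 [264.74858548 200.9685555 ]
 [264.97245768 186.64971374]
 [265.07577695 180.03727245]]
```

View pics/col1.png

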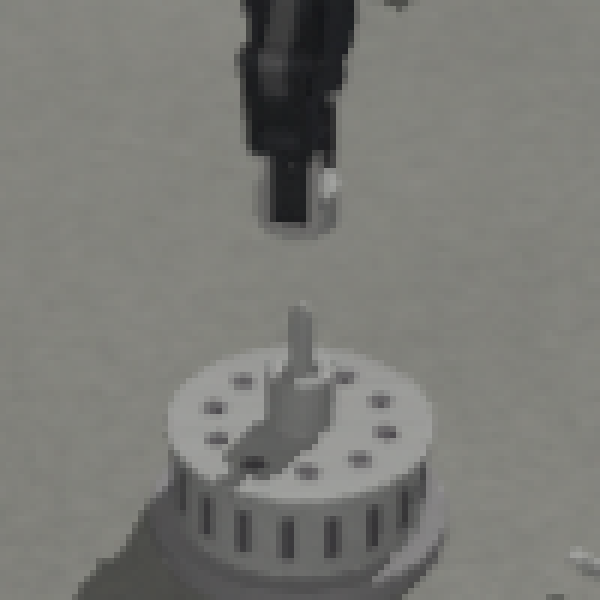

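Collar spans crop x 256–340 (centre 298) and the post sits at 300, so it is within 1 mm laterally. That matches my small grasp offset, so I'll shift about +1 mm in x and lower, watching the force.

```bash
python3 -c "
from h import *
print(readout.observe()['tool_pos'], delta(np.array([.6101,-.0305,.1815]),down(-60)))"
python3 -m handwheel '[[1,[0.8,0.2,-15],[0,0,0]],[1,[0.8,0.2,-30],[0,0,0]],[1,[0.8,0.2,-36],[0,0,0]],[1,[0.8,0.2,-41],[0,0,0]],[1,[0.8,0.2,-46],[0,0,0]],[1,[0.8,0.2,-51],[0,0,0]],[1,[0.8,0.2,-54],[0,0,0]],[1,[0.8,0.2,-54],[0,0,0]]]'
```

```text
[ 0.60942902 -0.03073919  0.18169723] ([0.7, 0.2, -0.2], [-0.0, -0.001, -0.002])
time: 27.8
tool_pos: [0.6102, -0.0305, 0.1276]
ee_rot: [[0.865, 0.501, -0.001], [0.501, -0.865, 0.0], [-0.001, -0.001, -1.0]]
contact_force: [0.2, 0.4, -1.0]
finger_gap: 0.343
```

```bash
python3 -m handwheel '[[1,[0,0,-5],[0,0,0]],[1,[0,0,-10],[0,0,0]],[1,[0,0,-13],[0,0,0]],[1,[0,0,-15],[0,0,0]],[1,[0,0,-16],[0,0,0]],[1,[0,0,-16],[0,0,0]]]'
```

```text
time: 28.55
tool_pos: [0.6102, -0.0305, 0.1121]
ee_rot: [[0.865, 0.501, -0.001], [0.501, -0.865, 0.0], [-0.001, -0.001, -1.0]]
contact_force: [-3.1, -0.6, 4.9]
finger_gap: 0.344
```

Contact at about 5 N, at the expected height. I'll release and retreat.

```bash
python3 -m handwheel '[[-1,[0,0,0],[0,0,0]],[-1,[0,0,0],[0,0,0]],[-1,[0,0,0],[0,0,0]],[-1,[0,0,0],[0,0,0]],[-1,[0,0,0],[0,0,0]],[-1,[0,0,40],[0,0,0]],[-1,[0,0,90],[0,0,0]],[-1,[0,0,130],[0,0,0]],[-1,[-60,60,130],[0,0,0]],[-1,[-120,120,130],[0,0,0]],[-1,[-180,180,130],[0,0,0]],[-1,[-220,220,130],[0,0,0]],[-1,[-220,220,130],[0,0,0]]]'
python3 - <<'E'
from h import *
b,V=cloud('scene');a,W=cloud('top')
save(np.hstack([cv2.resize(b[150:350,90:390],(480,320)),cv2.resize(a[60:320,100:460][:, :],(320,320))]),'final.png')
D=np.load('c0.npz')
for n,X,X0,o in(('top',W,D['W'],(.609,-.031)),('scene',V,D['V'],(.6115,-.032))):
    T=near(X,*o,.014,.088,.104);L=near(X,*o,.055,.045,.065)
    print(n,'collar top',len(T),np.median(T[:,2]),T.mean(0),'lid',np.median(L[:,2]), [np.median(L[s*(L[:,i]-o[i])>.02][:,2]).round(4) for s in(1,-1) for i in(0,1)],circ(near(X,*o,.022,.09,.104)))
    for nm,x,y in(('loupe',.695,.247),('jar',.728,-.212),('screwdriver',.82,0),('cup',.538,-.284)):
        A=near(X,x,y,.09 if nm[0]=='s' else .045,.012,.08);B=near(X0,x,y,.09 if nm[0]=='s' else .045,.012,.08);print('  ',nm,(A.mean(0)-B.mean(0)).round(4),len(A),len(B))
E
```

```text
time: 30.18
tool_pos: [0.3886, 0.1905, 0.2423]
ee_rot: [[0.865, 0.501, -0.001], [0.501, -0.865, 0.001], [-0.0, -0.001, -1.0]]
contact_force: [0.1, 0.4, -0.0]
finger_gap: 1.0
top collar top 131 0.0986560470831439 [ 0.60905426 -0.03105278  0.09876323] lid 0.05471718510824412 [np.float64(0.0547), np.float64(0.0547), np.float64(0.0547), np.float64(0.0547)] (array([ 0.60804862, -0.03155794,  0.01185711]), np.float64(0.003009920215792169))
   loupe [-0.0001  0.0003 -0.0001] 186 186
   jar [-0. -0.  0.] 332 334
   screwdriver [ 0.0003 -0.0001  0.0001] 469 473
   cup [ 0.0007 -0.001   0.0054] 671 921
scene collar top 65 0.0983039944947976 [ 0.61349118 -0.03393721  0.0976635 ] lid 0.05517141451542547 [np.float64(0.0549), np.float64(0.0557), np.float64(0.0553), np.float64(0.0549)] (array([ 0.61169568, -0.03456207,  0.0119692 ]), np.float64(0.003948364167484955))
   loupe [ 0.0003 -0.0004 -0.0001] 108 103
   jar [ 0.     -0.0002 -0.0002] 413 411
   screwdriver [0.0003 0.     0.    ] 357 353
   cup [-0.0006  0.0017 -0.0005] 903 901
```

```bash
python3 -c "
from workcell import robot
print(robot.finish_job())"
```

```text
the job is handed in; nothing more can be done
None
```

The job is done and handed in, with the last move ending at about 30 s of the 72 s allowed. No verdict was reported.

- **Pour:** I poured from the large cup and counted all eight feet in the basket. The empty cup is upright back where it stood, with its rim at 59 mm.
- **Lid:** It lies flat on the rim, hub up. The top camera reads 54.7 mm on all four sides and the scene camera 54.9–55.7 mm. The expected height is 54 mm, and both cameras read the bench about 1 mm high.
- **Collar:** It is down the post and rests on the hub. Its top reads about 98.5 mm, where 98 mm is expected, and I felt about 5 N of contact before releasing.
- **Bystanders:** The loupe, oil jar and screwdriver moved less than 0.5 mm, which is within the measurement noise.
- **Checks that fell short:**
  - The final picture could not be viewed because the 12-picture limit was reached, so the end state rests on depth measurements alone.
  - The two cameras disagree by 2–3 mm, so I judged alignment within one camera.
  - In both attempts after the pour, the network found at most four feet, so the eight is my own count from the picture.
  - The network did not outline the held collar, so I judged its alignment from the picture.

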